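# Open the kit-box rack by its ratchet bookend

### The arm

A 6-joint arm with a two-finger parallel gripper is mounted at the origin on the work surface. World frame = base frame: x ahead of the robot, y to its left, z up, the work surface at z = 0. Lengths are in m, angles in rad, forces in N, time in s.
With the tool pointing down it reaches from about 0.275 to 0.85 m from the base axis. Payload 19 kg.
Tool frame: the origin (TCP) lies midway between the tips of the shut fingers; the grasp point (between the pads) lies 19 mm behind it; z points along the fingers, y is the direction in which the jaws open and shut (so a half turn about z gives the same grasp; the last joint's range is limited). The gripper opens to 85 mm and grips with 20 to 120 N. Pads are 22 mm wide; open, the fingers measure 114 mm over their backs; the gripper's body (76 mm by 85 mm) begins 54 mm behind the grasp point. The pads swing forward as they close: fully open they stand 13 mm farther back than shut.
Start: joints at [-1.417, 0.15, 1.437, -0, 1.554, -0.134], TCP at [0.163, -0.551, 0.231] pointing down, gripper open.
Joint ranges: [-2.8, 2.8], [-0.68, 2.1], [0.12, 2.68], [-1.39, 4.53], [0.16, 2.79], [-2.81, 2.81]. Speed limits (rad/s): [1.89, 1.89, 2.22, 3.01, 3.01, 3.01].

### API

Orientations are given as [roll, pitch, yaw] about the fixed x, y, z axes, in that order (R = Rz(yaw) Ry(pitch) Rx(roll)).
In Python, from bench import env gives the robot as it stands.
- The arm moves only by the tool servo_tool, never from a script. Its argument "targets" is a list of rows, each an object of numbers: "x", "y", "z": the shift along the tool's x, y, z scaled (see below); "roll": the turn about the tool's z scaled (see below); "gripper": the gripper's target within -1 to 1 (fully open at 1, half-way at 0, shut at -1). A call has 1 to 8 rows; each row shifts and turns the commanded pose from where the row before left it, along the tool's axes as they then stand; what a row does not reach is not made up. The controller multiplies each number of a shift by 200 mm and each number of a turn by 30 degrees. A row lasts 1/8 s, in which the tool goes at most 62.5 mm and 10.7 degrees, less where a joint would pass 70% of its speed; a pose out of reach is approached as far as the arm can. A call with a number of a shift or a turn outside -1 to 1 is refused whole. A call with a gripper value outside its range is refused whole. The fingers move at their own pace and stop on an object; "force" is the grip in N (left out, the last holds). Time passes only in rows, so rows that do not move let the fingers close. It gives the time, the measured TCP pose, the force and the opening at its end, in the units of the state.
- env.sense(): the state, without advancing time (a new reading comes with each control period).
- env.grab_frame(name): name is "scene" or "top"; returns the picture (420x560x3 uint8, red, green, blue); there is no depth.
- env.get_calibration(name): a dict with "camera_matrix" (3x3 intrinsics, pixels), "extrinsics" (4x4, takes a point from camera to world coordinates). Camera axes: x right, y up, looking along -z (the intrinsics and any distortion apply to the point x, -y, -z); pixel columns grow to the right and rows downward; lengths in m; the calibration is good to about 2 mm. A picture is of the moment at which its call begins. get_calibration takes no time and is no camera call.
- env.sign_off(): hands the job in, once; it reports no verdict.
The state is a dict: "time": time; "q": joint angles; "joint_vel": joint speeds; "tau": joint torques, N m; "position": TCP position; "tcp_rot": TCP orientation; "wrist_force": force on the tool from outside, world axes, zero at the start; "ft_torque": the same for the moment, N m; "width": opening from 0.0 (shut) to 1.0 (fully open).
Only numpy, scipy, OpenCV 4.12 (cv2) and the standard library are available. Lean on these libraries where they do the work, as an engineer would, in place of code of your own. Each camera call takes 0.05 s, during which the arm holds its last target. There are 200 camera calls.

### The job

Make room in the kit-box rack: with the fingertips, press the black release pad on the sliding bookend down, keep it down and push the bookend back along its bar, away from the boxes, all the way to the end stop. Then let go, so that the pad springs up again. Nothing needs gripping or lifting: leave the two kit boxes standing where they are, and do not disturb the glue bottle, paint jar and nippers.

Things in the scene. Friction and masses are not known exactly. Their poses are not given: they have to be found in the camera images.
- rack: Rack fixed to the table: aluminium base plate 180 (its x) by 360 (its y) by 8 mm, a 98 mm high end plate at its -y end where the boxes stand, a toothed steel bar along its y, 65 mm to the +x side of the origin, 34 to 50 mm above the table, and a grey end stop 60 mm high at the bar's +y end. Origin on the table near the middle of the base. Push towards its +y.
- bookend (a joint): Bookend's place on the bar, m: 0 nearest the boxes, 0.13 fully back at the end stop (towards the rack's +y). An upright aluminium plate, top 95 mm above the table, on a grey carriage 65 (rack x) by 63 mm that rides on the bar. With the release up, teeth of 7 mm pitch block it towards +y after up to 7 mm of play; forcing does not help. With it down it slides with about 2 N.
- release (a joint): How far the release pad is pressed, m: 0 up, 0.010 fully down. It rests at 0 to 0.004, depending on the tooth. The ratchet is free beyond 0.0045: press to 0.007 or more and keep it there while pushing. Spring about 2 N at the top, 6 N fully down; let go, it springs up (to 0 at the end stop).
- release_pad (a point): Centre of the upper face of the black ribbed release pad on the carriage; moves with it. Pad 52 (rack x) by 44 mm (rack y), level, 70 mm above the table when up. Room for a finger: 49 mm in the rack's y, open above and on its +x, -x and -y sides but for the bookend's plate, which rises 25 mm above the pad, ends 9 mm short of it in x and stands towards the boxes.
- thumb_wall (a point): Middle of the upper edge, on the side facing the pad, of the raised grey wall at the pad's +y end (25 mm from the pad's centre). 60 mm wide, 8 mm thick, top 85 mm above the table, 15 mm above the raised pad. A finger standing on the pad pushes the bookend by this wall.
- kit_box_a: Cardboard kit box, 100 by 45 by 92 mm high, loose, standing on the rack's base next to the fixed end plate; origin at the centre of its underside. Leave it.
- kit_box_b: Second kit box of the same size, between the first and the bookend; origin at the centre of its underside. Leave it.
- glue: White glue bottle, 32 mm across, 75 mm high, loose on the table beyond the rack (its +x side); origin at the centre of its underside. Leave it.
- paint_jar: Small paint jar, 40 mm across, 40 mm high, loose on the table beyond the rack; origin at the centre of its underside. Leave it.
- nippers: Side-cutting nippers lying flat, about 110 mm long and 12 mm thick, beyond the rack; origin at the pivot, on the table. Leave them.
Not all that is in view belongs to the job. There is more than one size of the paint_jar; the one meant has the size given above.

How it is judged:
By the outcome, as a careful person would: the job done as asked, in the order asked, and still so for the second after the job is handed in, with the robot touching nothing.
It also fails if it takes over 32 s, if anything falls off the work surface, if the arm or the gripper's body presses on something with over 40 N, if the wrist force passes 120 N, or if a joint passes its speed limit or range.

## Working session

There is one attempt and no reset: what is moved stays moved. The work goes in short steps, Python scripts to look and compute and a tool call to move; the robot and the scene stay as the last step left them, time stands still between calls to the robot, and variables do not carry over. Pictures are saved under pics/ and viewed, about 8 in all and at most 12, crops included, and the job is handed in when it is done.

Besides the shell and the picture viewer there is one more tool, called after "Request:" in YAML: its name, and indented under it one key for each argument. servo_tool: Moves the arm, as the interface text tells. Shifts and turns lie within -1 to 1; 1 stands for 200 mm of shift or 30 degrees of turn. Its arguments: {"type":"object","properties":{"targets":{"type":"array"},"force":{"type":"number"}},"required":["targets"]}

```bash
mkdir -p pics; python3 - <<'E'
from bench import env
import cv2
for n in("scene","top"):
    cv2.imwrite(f"pics/{n}0.png",env.grab_frame(n)[:,:,::-1]); c=env.get_calibration(n)
    print(n,c["camera_matrix"],c["extrinsics"],[k for k in c])
print(env.sense())
E
```

```text
scene [[503.90174594   0.         273.81298221]
 [  0.         503.90174594 207.65822127]
 [  0.           0.           1.        ]] [[ 0.79609972 -0.51109244  0.32405209  0.93575239]
 [ 0.60512506  0.66611287 -0.43602444 -0.41509781]
 [ 0.00699353  0.54321097  0.83956711  0.86282674]
 [ 0.          0.          0.          1.        ]] ['camera_matrix', 'extrinsics']
top [[537.30009304   0.         281.33171538]
 [  0.         537.30009304 205.40537359]
 [  0.           0.           1.        ]] [[-0.02417737  0.9910675  -0.13115133  0.50571553]
 [-0.99954484 -0.02633229 -0.01472132 -0.03888235]
 [-0.01804334  0.13073571  0.99125305  1.08148559]
 [ 0.          0.          0.          1.        ]] ['camera_matrix', 'extrinsics']
{'time': 0.1, 'q': array([-1.41697461e+00,  1.50920645e-01,  1.43793824e+00, -1.91131630e-05,
        1.55377844e+00, -1.34031675e-01]), 'joint_vel': array([ 0.00011322, -0.00294185, -0.00081606, -0.00085208, -0.00140537,
        0.0001636 ]), 'tau': array([ 1.90883176e-03, -7.14383125e+01, -5.71798253e+01, -1.66242035e-04,
        7.10813372e-03, -3.78714242e-05]), 'position': array([ 0.1631646 , -0.55114562,  0.23075887]), 'tcp_rot': array([-3.14055480e+00, -1.20661316e-04,  2.87853667e-01]), 'wrist_force': array([-0.70636663,  0.23413113,  0.06868461]), 'ft_torque': array([0.00912965, 0.0389759 , 0.02033165]), 'width': 0.9979224899155497}
```

View pics/scene0.png

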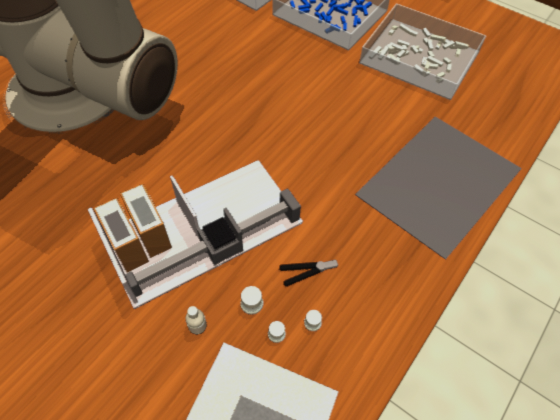

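View pics/top0.png

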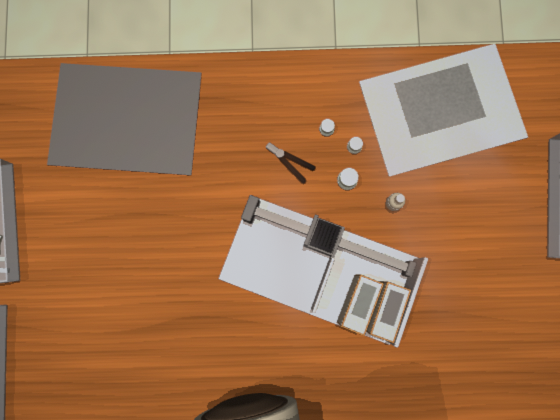

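Both views show the rack with the bar running from about (412,268) to (252,210) in top. The pad is near (325,235) in top and (220,235) in scene. Next I'll enlarge the pad area in both views.

```bash
python3 - <<'E'
import cv2,numpy as np
t=cv2.imread("pics/top0.png")[185:300,235:435]; s=cv2.imread("pics/scene0.png")[175:275,160:310]
t=cv2.resize(t,None,fx=4,fy=4,interpolation=cv2.INTER_CUBIC)[:, :]
s=cv2.resize(s,None,fx=5,fy=5,interpolation=cv2.INTER_CUBIC)
cv2.imwrite("pics/tc.png",t);cv2.imwrite("pics/sc.png",s)
E
```

```text
(no output)
```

View pics/tc.png

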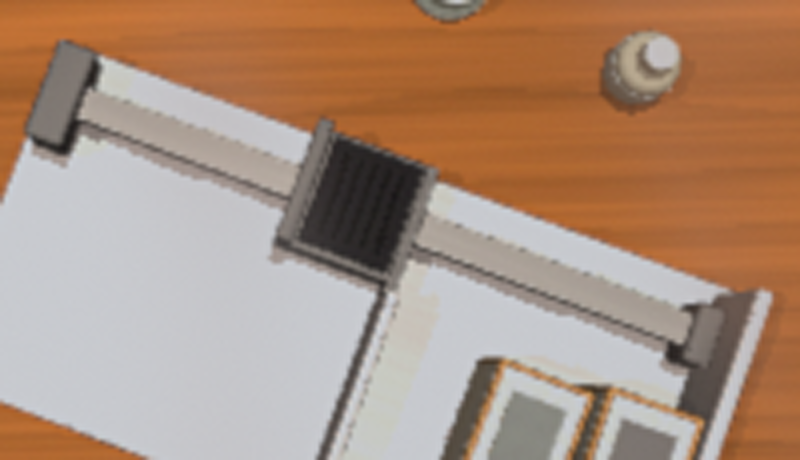

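View pics/sc.png

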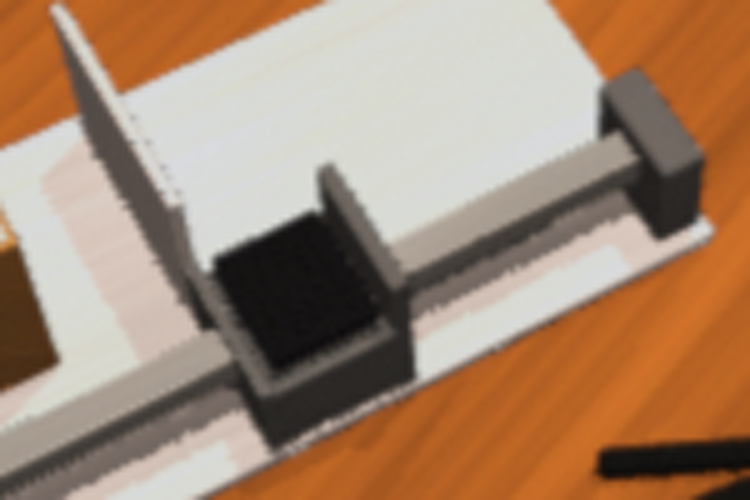

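```bash
cat > h.py <<'E'
from bench import env
import cv2,numpy as np
def ray(n,p):
    c=env.get_calibration(n);K=c["camera_matrix"];E=c["extrinsics"]
    d=np.linalg.inv(K)@[p[0],p[1],1]; return E[:3,3],E[:3,:3]@(d*[1,-1,-1])
def onz(n,p,z):
    o,d=ray(n,p); return o+d*(z-o[2])/d[2]
def tc(x,y): return ((x+.5)/4-.5+235,(y+.5)/4-.5+185)
def sc(x,y): return ((x+.5)/5-.5+160,(y+.5)/5-.5+175)
def tri(p,q):
    (a,d),(b,e)=ray("top",p),ray("scene",q)
    s=np.linalg.lstsq(np.c_[d,-e],b-a,rcond=None)[0]; P,Q=a+d*s[0],b+e*s[1]
    return (P+Q)/2,np.linalg.norm(P-Q)
E
python3 - <<'E'
from h import *
np.set_printoptions(precision=4,suppress=True)
def blob(f,x0,y0,x1,y1):
    im=cv2.imread(f); m=(im.max(2)<45).astype(np.uint8); k=np.zeros_like(m);k[y0:y1,x0:x1]=m[y0:y1,x0:x1]
    n,l,s,c=cv2.connectedComponentsWithStats(k); i=1+s[1:,4].argmax(); 
    r=cv2.minAreaRect(np.argwhere(l==i)[:,::-1].astype(np.float32)); print(f,s[i],c[i],r); return c[i]
a=blob("pics/top0.png",300,210,350,265); b=blob("pics/scene0.png",195,210,245,262)
print("pad tri",tri(a,b)); print(onz("top",a,.07),onz("scene",b,.07))
pa=[onz("top",tc(*p),.07) for p in((336,138),(428,172),(388,280),(300,245))]; print("pad corners mean",np.mean(pa,0),pa)
pb=[onz("scene",sc(*p),.07) for p in((215,262),(312,212),(378,308),(275,368))]; print("scene pad",np.mean(pb,0),pb)
def yaw(d): return np.degrees(np.arctan2(d[1],d[0]))-90
e=onz("top",tc(98,57),.008)-onz("top",tc(720,285),.008); print("base edge yaw",yaw(e),np.linalg.norm(e))
e=onz("top",tc(90,93),.05)-onz("top",tc(690,305),.05); print("bar yaw",yaw(e))
e=onz("scene",sc(712,235),.008)-onz("scene",sc(210,495),.008); print("scene base yaw",yaw(e))
st=[onz("top",tc(*p),.06) for p in((65,42),(98,57),(62,145),(28,132))]; print("stop",np.mean(st,0),st)
w=[onz("top",tc(*p),.085) for p in((318,122),(332,125),(293,245),(278,242))]; print("wall",np.mean(w,0),w)
E
```

```text
pics/top0.png [317 221  23  31 406] [327.7635 234.9064] ((325.4908447265625, 236.197265625), (21.16796112060547, 26.914918899536133), 16.699241638183594)
pics/scene0.png [203 216  39  33 703] [220.771  232.6017] ((222.62594604492188, 232.8412628173828), (27.66878890991211, 33.16630172729492), 64.98310089111328)
pad tri (array([ 0.5836, -0.1073,  0.0697]), np.float64(0.006958555203095086))
[ 0.5812 -0.1099  0.07  ] [ 0.586  -0.1048  0.07  ]
pad corners mean [ 0.5778 -0.1053  0.07  ] [array([ 0.6115, -0.0937,  0.07  ]), array([ 0.5943, -0.1365,  0.07  ]), array([ 0.5441, -0.1158,  0.07  ]), array([ 0.5615, -0.0752,  0.07  ])]
scene pad [ 0.582  -0.1062  0.07  ] [array([ 0.552, -0.116,  0.07 ]), array([ 0.5661, -0.0781,  0.07  ]), array([ 0.6116, -0.0947,  0.07  ]), array([ 0.5981, -0.1359,  0.07  ])]
base edge yaw -21.783393557774204 0.32978803747224855
bar yaw -21.05138104481884
scene base yaw -21.83758677839107
stop [0.6372 0.0357 0.06  ] [array([0.6624, 0.0344, 0.06  ]), array([0.6547, 0.0187, 0.06  ]), array([0.6126, 0.0367, 0.06  ]), array([0.6193, 0.0529, 0.06  ])]
wall [ 0.5892 -0.078   0.085 ] [array([ 0.6177, -0.0848,  0.085 ]), array([ 0.6161, -0.0912,  0.085 ]), array([ 0.5607, -0.0714,  0.085 ]), array([ 0.5623, -0.0645,  0.085 ])]
```

Estimates: pad centre ≈ (0.579, -0.1055), rack yaw ≈ -21.8°, and about 0.11 m of travel left. I'll shut the fingers and turn the tool so its x is rack +y and its y is rack +x.

Request:
servo_tool:
  targets:
    - {"roll": -0.345,"gripper": -1}
    - {"roll": -0.345,"gripper": -1}
    - {"roll": -0.345,"gripper": -1}
    - {"roll": -0.345,"gripper": -1}
    - {"roll": -0.345,"gripper": -1}
    - {"gripper": -1}
  force: 60

```text
invalid input
```

Request:
servo_tool:
  targets:
    - {"x": 0,"y": 0,"z": 0,"roll": -0.345,"gripper": -1}
    - {"x": 0,"y": 0,"z": 0,"roll": -0.345,"gripper": -1}
    - {"x": 0,"y": 0,"z": 0,"roll": -0.345,"gripper": -1}
    - {"x": 0,"y": 0,"z": 0,"roll": -0.345,"gripper": -1}
    - {"x": 0,"y": 0,"z": 0,"roll": -0.345,"gripper": -1}
    - {"x": 0,"y": 0,"z": 0,"roll": 0,"gripper": -1}
  force: 60

```text
time: 0.85
position: [0.1632, -0.5512, 0.231]
tcp_rot: [-3.141, -0.001, 1.19]
wrist_force: [0.7, -0.7, 0.6]
width: 0.002
```

Request:
servo_tool:
  targets:
    - {"x": 0.258,"y": 0.1,"z": 0,"roll": 0,"gripper": -1}
    - {"x": 0.258,"y": 0.1,"z": 0,"roll": 0,"gripper": -1}
    - {"x": 0.258,"y": 0.1,"z": 0,"roll": 0,"gripper": -1}
    - {"x": 0.258,"y": 0.1,"z": 0,"roll": 0,"gripper": -1}
    - {"x": 0.258,"y": 0.1,"z": 0,"roll": 0,"gripper": -1}
    - {"x": 0.258,"y": 0.1,"z": 0,"roll": 0,"gripper": -1}
    - {"x": 0.258,"y": 0.1,"z": 0,"roll": 0,"gripper": -1}
    - {"x": 0.258,"y": 0.1,"z": 0,"roll": 0,"gripper": -1}

```text
time: 1.85
position: [0.4658, -0.2257, 0.2313]
tcp_rot: [3.141, -0.0, 1.185]
wrist_force: [0.3, -1.7, -0.1]
width: -0.005
```

Request:
servo_tool:
  targets:
    - {"x": 0.258,"y": 0.1,"z": 0,"roll": 0,"gripper": -1}
    - {"x": 0.258,"y": 0.1,"z": 0,"roll": 0,"gripper": -1}
    - {"x": 0.258,"y": 0.1,"z": 0,"roll": 0,"gripper": -1}
    - {"x": 0,"y": 0,"z": 0,"roll": 0,"gripper": -1}
    - {"x": 0,"y": 0,"z": 0,"roll": 0,"gripper": -1}

```text
time: 2.48
position: [0.5777, -0.1058, 0.231]
tcp_rot: [-3.141, 0.0, 1.188]
wrist_force: [-0.1, -0.4, 0.2]
width: -0.003
```

Request:
servo_tool:
  targets:
    - {"x": 0,"y": 0,"z": 0.21,"roll": 0,"gripper": -1}
    - {"x": 0,"y": 0,"z": 0.21,"roll": 0,"gripper": -1}
    - {"x": 0,"y": 0,"z": 0.21,"roll": 0,"gripper": -1}
    - {"x": 0,"y": 0,"z": 0,"roll": 0,"gripper": -1}
    - {"x": 0,"y": 0,"z": 0,"roll": 0,"gripper": -1}

```text
time: 3.1
position: [0.5784, -0.1065, 0.1073]
tcp_rot: [3.14, -0.0, 1.189]
wrist_force: [0.3, 0.3, 0.6]
width: 0.0
```

```bash
python3 - <<'E'
from h import *
s=env.grab_frame("scene")[165:285,150:310,::-1]
cv2.imwrite("pics/s1.png",cv2.resize(s,None,fx=5,fy=5,interpolation=cv2.INTER_CUBIC)); print(env.sense()["position"])
E
```

```text
[ 0.57864941 -0.10647679  0.10762652]
```

View pics/s1.png

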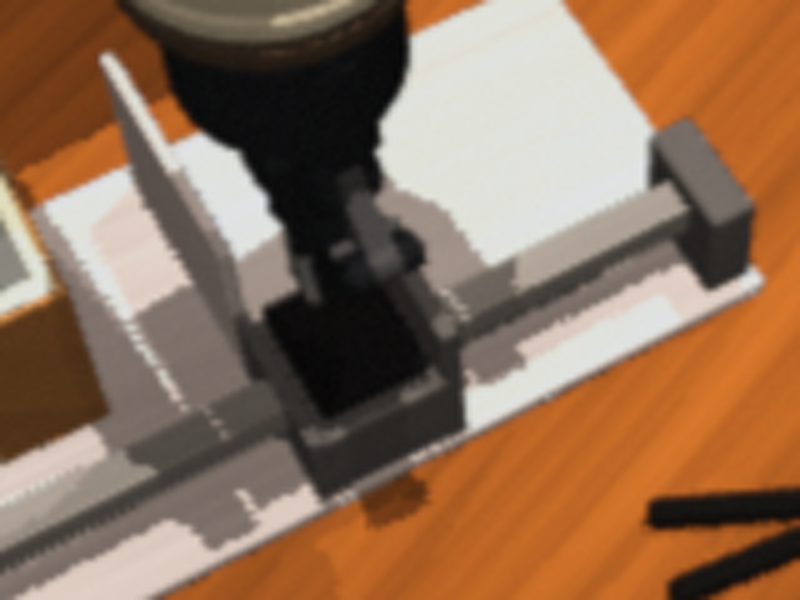

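The shut tips hover over the pad near crop (330,300), clear of the wall and the plate. I'll lower to just above the pad, then press gently.

Request:
servo_tool:
  targets:
    - {"x": 0,"y": 0,"z": 0.08,"roll": 0,"gripper": -1}
    - {"x": 0,"y": 0,"z": 0.08,"roll": 0,"gripper": -1}
    - {"x": 0,"y": 0,"z": 0,"roll": 0,"gripper": -1}
    - {"x": 0,"y": 0,"z": 0,"roll": 0,"gripper": -1}

```text
time: 3.65
position: [0.578, -0.1057, 0.0734]
tcp_rot: [-3.141, -0.0, 1.191]
wrist_force: [-0.6, 0.4, 0.1]
width: 0.001
```

Request:
servo_tool:
  targets:
    - {"x": 0,"y": 0,"z": 0.015,"roll": 0,"gripper": -1}
    - {"x": 0,"y": 0,"z": 0.015,"roll": 0,"gripper": -1}
    - {"x": 0,"y": 0,"z": 0,"roll": 0,"gripper": -1}
    - {"x": 0,"y": 0,"z": 0,"roll": 0,"gripper": -1}

```text
time: 4.15
position: [0.578, -0.1057, 0.0674]
tcp_rot: [3.142, -0.0, 1.191]
wrist_force: [-0.7, 0.8, -0.5]
width: 0.0
```

Request:
servo_tool:
  targets:
    - {"x": 0,"y": 0,"z": 0.015,"roll": 0,"gripper": -1}
    - {"x": 0,"y": 0,"z": 0,"roll": 0,"gripper": -1}
    - {"x": 0,"y": 0,"z": 0,"roll": 0,"gripper": -1}

```text
time: 4.53
position: [0.5781, -0.1058, 0.0645]
tcp_rot: [3.141, -0.0, 1.191]
wrist_force: [1.4, -0.0, 4.1]
width: 0.001
```

Request:
servo_tool:
  targets:
    - {"x": 0,"y": 0,"z": 0.009,"roll": 0,"gripper": -1}
    - {"x": 0,"y": 0,"z": 0.008,"roll": 0,"gripper": -1}
    - {"x": 0,"y": 0,"z": 0,"roll": 0,"gripper": -1}
    - {"x": 0,"y": 0,"z": 0,"roll": 0,"gripper": -1}

```text
time: 5.03
position: [0.5781, -0.1057, 0.061]
tcp_rot: [3.141, -0.0, 1.191]
wrist_force: [1.2, -1.0, 5.8]
width: 0.001
```

The pad is about 9 mm down at 5.8 N. Now I'll push along tool +x, taking up the gap to the wall first.

Request:
servo_tool:
  targets:
    - {"x": 0.025,"y": 0,"z": 0,"roll": 0,"gripper": -1}
    - {"x": 0.025,"y": 0,"z": 0,"roll": 0,"gripper": -1}
    - {"x": 0.025,"y": 0,"z": 0,"roll": 0,"gripper": -1}
    - {"x": 0.025,"y": 0,"z": 0,"roll": 0,"gripper": -1}
    - {"x": 0.025,"y": 0,"z": 0,"roll": 0,"gripper": -1}
    - {"x": 0.025,"y": 0,"z": 0,"roll": 0,"gripper": -1}
    - {"x": 0,"y": 0,"z": 0,"roll": 0,"gripper": -1}

```text
time: 5.9
position: [0.5892, -0.0773, 0.0609]
tcp_rot: [-3.142, -0.001, 1.191]
wrist_force: [2.9, -0.4, 4.9]
width: 0.003
```

```bash
python3 - <<'E'
from h import *
s=env.grab_frame("scene")[165:285,150:310,::-1]
cv2.imwrite("pics/s2.png",cv2.resize(s,None,fx=5,fy=5,interpolation=cv2.INTER_CUBIC)); q=env.sense();print(q["position"],q["wrist_force"],q["ft_torque"])
E
```

```text
[ 0.58918819 -0.077478    0.06092213] [3.62561502 0.63223945 5.5535982 ] [ 0.07661583 -0.64622666 -0.02213479]
```

View pics/s2.png

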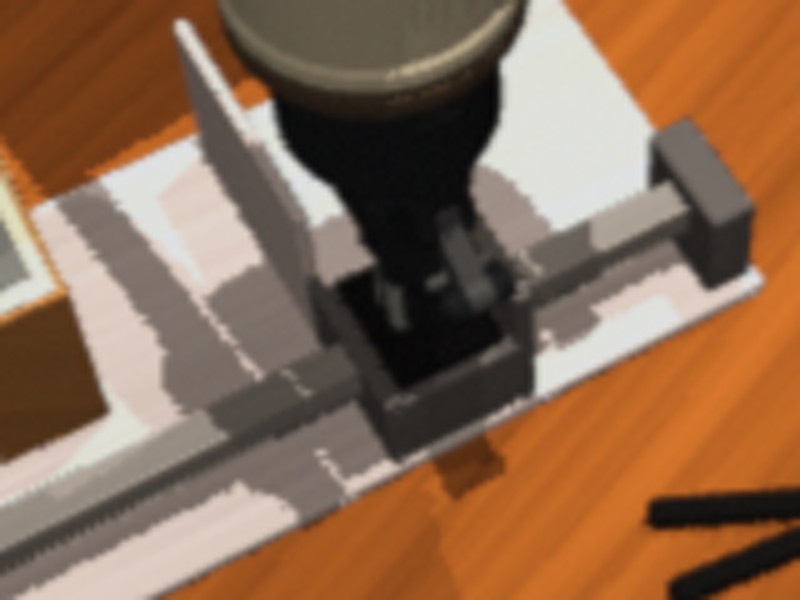

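The bookend has moved with the finger: the carriage corner went from (320,500) to (400,460), with the pad down. Continuing.

Request:
servo_tool:
  targets:
    - {"x": 0.04,"y": 0,"z": 0,"roll": 0,"gripper": -1}
    - {"x": 0.04,"y": 0,"z": 0,"roll": 0,"gripper": -1}
    - {"x": 0.04,"y": 0,"z": 0,"roll": 0,"gripper": -1}
    - {"x": 0.04,"y": 0,"z": 0,"roll": 0,"gripper": -1}
    - {"x": 0.04,"y": 0,"z": 0,"roll": 0,"gripper": -1}
    - {"x": 0.04,"y": 0,"z": 0,"roll": 0,"gripper": -1}
    - {"x": 0.04,"y": 0,"z": 0,"roll": 0,"gripper": -1}
    - {"x": 0,"y": 0,"z": 0,"roll": 0,"gripper": -1}

```text
time: 6.95
position: [0.6101, -0.025, 0.0609]
tcp_rot: [-3.142, -0.001, 1.192]
wrist_force: [3.1, 0.4, 5.7]
width: 0.001
```

Request:
servo_tool:
  targets:
    - {"x": 0.02,"y": 0,"z": 0,"roll": 0,"gripper": -1}
    - {"x": 0.02,"y": 0,"z": 0,"roll": 0,"gripper": -1}
    - {"x": 0.02,"y": 0,"z": 0,"roll": 0,"gripper": -1}
    - {"x": 0,"y": 0,"z": 0,"roll": 0,"gripper": -1}

```text
time: 7.45
position: [0.6144, -0.0143, 0.0609]
tcp_rot: [3.142, -0.001, 1.191]
wrist_force: [3.2, 0.1, 5.2]
width: 0.002
```

```bash
python3 - <<'E'
from h import *
s=env.grab_frame("scene")[165:285,180:340,::-1]
cv2.imwrite("pics/s3.png",cv2.resize(s,None,fx=5,fy=5,interpolation=cv2.INTER_CUBIC)); q=env.sense();print(q["position"],q["wrist_force"],q["ft_torque"])
E
```

```text
[ 0.61439126 -0.01436228  0.06094021] [ 2.44857483 -0.11257817  5.38936154] [ 0.07029461 -0.52208904 -0.00208223]
```

View pics/s3.png

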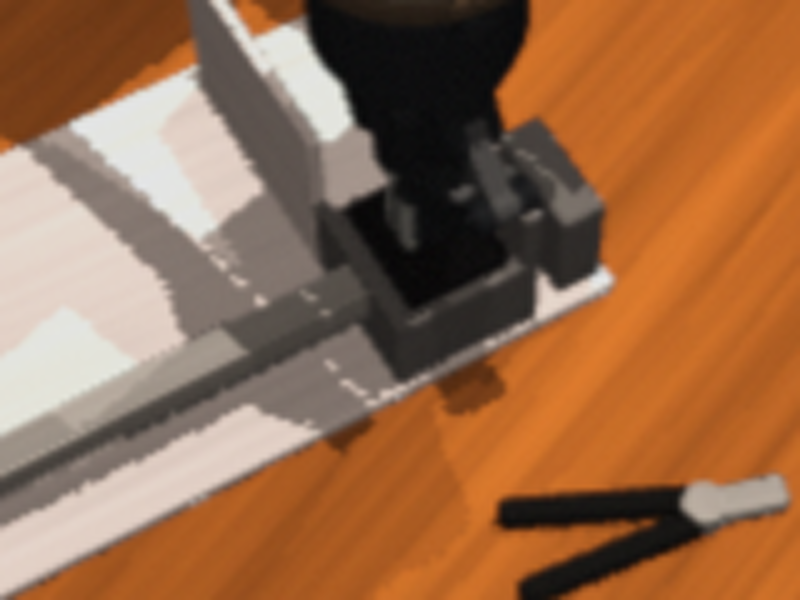

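The carriage is about 12 mm short of the stop. I'll push finely and watch for the force to rise.

Request:
servo_tool:
  targets:
    - {"x": 0.02,"y": 0,"z": 0,"roll": 0,"gripper": -1}
    - {"x": 0.02,"y": 0,"z": 0,"roll": 0,"gripper": -1}
    - {"x": 0,"y": 0,"z": 0,"roll": 0,"gripper": -1}

```text
time: 7.88
position: [0.6174, -0.0069, 0.0609]
tcp_rot: [3.141, -0.0, 1.191]
wrist_force: [2.1, 0.9, 4.9]
width: -0.005
```

Request:
servo_tool:
  targets:
    - {"x": 0.01,"y": 0,"z": 0,"roll": 0,"gripper": -1}
    - {"x": 0.01,"y": 0,"z": 0,"roll": 0,"gripper": -1}
    - {"x": 0,"y": 0,"z": 0,"roll": 0,"gripper": -1}

```text
time: 8.25
position: [0.6188, -0.0034, 0.061]
tcp_rot: [3.142, -0.0, 1.191]
wrist_force: [3.4, -0.6, 5.9]
width: -0.001
```

Request:
servo_tool:
  targets:
    - {"x": 0.01,"y": 0,"z": 0,"roll": 0,"gripper": -1}
    - {"x": 0.01,"y": 0,"z": 0,"roll": 0,"gripper": -1}
    - {"x": 0,"y": 0,"z": 0,"roll": 0,"gripper": -1}

```text
time: 8.62
position: [0.6199, 0.0003, 0.0607]
tcp_rot: [-3.141, 0.0, 1.191]
wrist_force: [-0.5, -0.7, 5.1]
width: -0.002
```

Request:
servo_tool:
  targets:
    - {"x": 0.01,"y": 0,"z": 0,"roll": 0,"gripper": -1}
    - {"x": 0,"y": 0,"z": 0,"roll": 0,"gripper": -1}

```text
time: 8.88
position: [0.6206, 0.0021, 0.0607]
tcp_rot: [-3.141, 0.0, 1.191]
wrist_force: [-0.6, -2.1, 5.0]
width: -0.0
```

Request:
servo_tool:
  targets:
    - {"x": 0.01,"y": 0,"z": 0,"roll": 0,"gripper": -1}
    - {"x": 0.01,"y": 0,"z": 0,"roll": 0,"gripper": -1}
    - {"x": 0,"y": 0,"z": 0,"roll": 0,"gripper": -1}

```text
time: 9.25
position: [0.6221, 0.0059, 0.0607]
tcp_rot: [-3.141, 0.0, 1.191]
wrist_force: [-0.4, -1.3, 6.1]
width: -0.002
```

```bash
python3 - <<'E'
from h import *
s=env.grab_frame("scene")[165:285,180:340,::-1]
cv2.imwrite("pics/s4.png",cv2.resize(s,None,fx=5,fy=5,interpolation=cv2.INTER_CUBIC)); q=env.sense();print(q["position"],q["wrist_force"],q["ft_torque"])
E
```

```text
[0.62206338 0.005859   0.06070242] [-1.24837311 -1.07108724  5.82773884] [-0.28143376  0.11274723 -0.01811516]
```

View pics/s4.png

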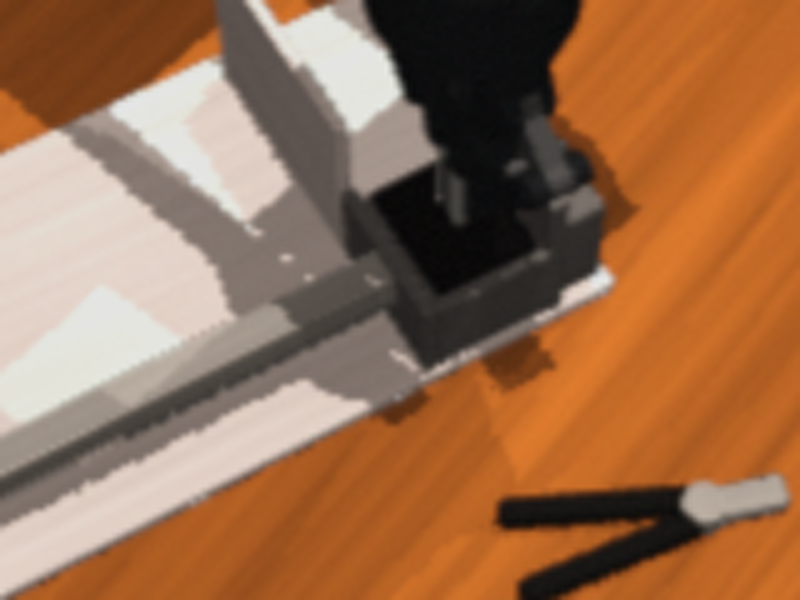

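The carriage appears to touch the stop, with the finger sliding on the pad. I'll push on until the wall reacts clearly.

Request:
servo_tool:
  targets:
    - {"x": 0.01,"y": 0,"z": 0,"roll": 0,"gripper": -1}
    - {"x": 0.01,"y": 0,"z": 0,"roll": 0,"gripper": -1}
    - {"x": 0,"y": 0,"z": 0,"roll": 0,"gripper": -1}

```text
time: 9.68
position: [0.6236, 0.0095, 0.0607]
tcp_rot: [-3.141, 0.0, 1.191]
wrist_force: [0.5, -1.8, 4.5]
width: -0.001
```

Request:
servo_tool:
  targets:
    - {"x": 0.01,"y": 0,"z": 0,"roll": 0,"gripper": -1}
    - {"x": 0.01,"y": 0,"z": 0,"roll": 0,"gripper": -1}
    - {"x": 0,"y": 0,"z": 0,"roll": 0,"gripper": -1}

```text
time: 10.05
position: [0.6242, 0.0112, 0.0607]
tcp_rot: [-3.14, 0.004, 1.19]
wrist_force: [-10.4, -19.4, 9.1]
width: 0.001
```

The wall now reacts at about 22 N, so the bookend is against the stop. I'll ease the push slightly, then lift straight up.

Request:
servo_tool:
  targets:
    - {"x": -0.008,"y": 0,"z": 0,"roll": 0,"gripper": -1}
    - {"x": 0,"y": 0,"z": 0,"roll": 0,"gripper": -1}

```text
time: 10.3
position: [0.6242, 0.011, 0.0607]
tcp_rot: [-3.14, 0.001, 1.191]
wrist_force: [-3.3, -7.1, 6.7]
width: -0.0
```

Request:
servo_tool:
  targets:
    - {"x": 0,"y": 0,"z": -0.02,"roll": 0,"gripper": -1}
    - {"x": 0,"y": 0,"z": -0.03,"roll": 0,"gripper": -1}
    - {"x": 0,"y": 0,"z": -0.05,"roll": 0,"gripper": -1}
    - {"x": 0,"y": 0,"z": -0.15,"roll": 0,"gripper": -1}
    - {"x": 0,"y": 0,"z": -0.2,"roll": 0,"gripper": -1}
    - {"x": 0,"y": 0,"z": -0.2,"roll": 0,"gripper": -1}
    - {"x": 0,"y": 0,"z": -0.2,"roll": 0,"gripper": -1}
    - {"x": 0,"y": 0,"z": 0,"roll": 0,"gripper": -1}

```text
time: 11.3
position: [0.6254, 0.0118, 0.2336]
tcp_rot: [3.138, -0.001, 1.191]
wrist_force: [-0.0, 0.1, -0.6]
width: -0.001
```

Request:
servo_tool:
  targets:
    - {"x": -0.25,"y": -0.1,"z": 0,"roll": 0,"gripper": -1}
    - {"x": -0.25,"y": -0.1,"z": 0,"roll": 0,"gripper": -1}
    - {"x": -0.25,"y": -0.1,"z": 0,"roll": 0,"gripper": -1}
    - {"x": -0.25,"y": -0.1,"z": 0,"roll": 0,"gripper": -1}
    - {"x": -0.25,"y": -0.1,"z": 0,"roll": 0,"gripper": -1}
    - {"x": -0.25,"y": -0.1,"z": 0,"roll": 0,"gripper": -1}
    - {"x": -0.25,"y": -0.1,"z": 0,"roll": 0,"gripper": -1}
    - {"x": 0,"y": 0,"z": 0,"roll": 0,"gripper": -1}

```text
time: 12.3
position: [0.3627, -0.2631, 0.2298]
tcp_rot: [-3.14, -0.001, 1.187]
wrist_force: [0.4, -0.0, -0.6]
width: 0.001
```

```bash
python3 - <<'E'
from h import *
a,b=[env.grab_frame(n)[:,:,::-1] for n in("scene","top")]
cv2.imwrite("pics/full5.png",b)
s=a[150:350,80:350]; t=b[100:350,210:440]
s=cv2.resize(s,(390,289),interpolation=cv2.INTER_CUBIC);t=cv2.resize(t,(390,424),interpolation=cv2.INTER_CUBIC)
o=np.zeros((424,790,3),np.uint8);o[:289,:390]=s;o[:,400:]=t
cv2.imwrite("pics/s5.png",o); q=env.sense();print(q["time"],q["position"],q["wrist_force"])
cv2.imwrite("pics/s6.png",cv2.resize(a[165:285,180:340],None,fx=5,fy=5,interpolation=cv2.INTER_CUBIC))
E
```

```text
12.4 [ 0.36459428 -0.26136314  0.23002326] [0.681263   0.03937928 0.10599986]
```

View pics/s5.png

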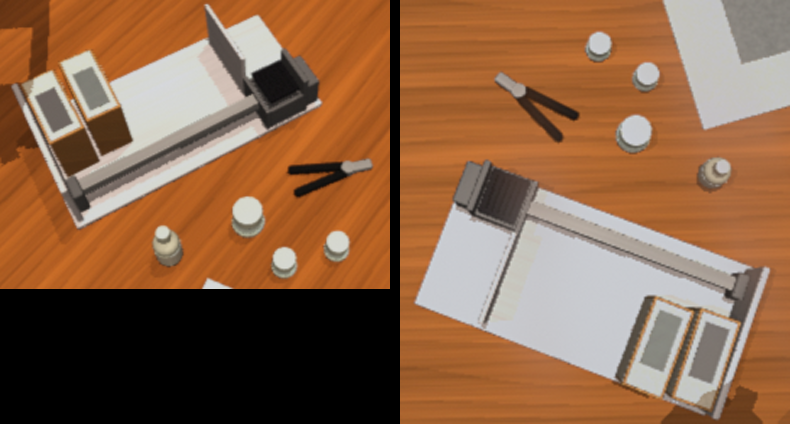

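View pics/s6.png

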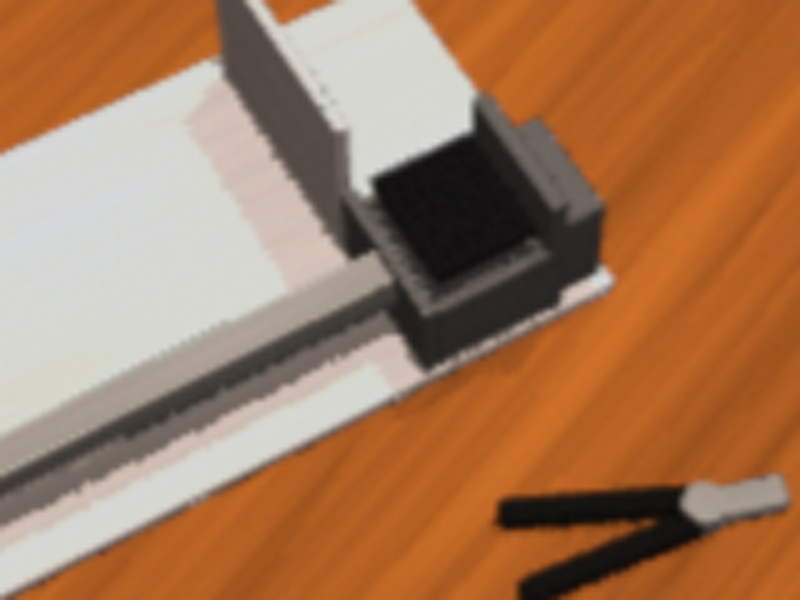

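The carriage is flush with the end stop, the pad is up again, and the boxes and the other things haven't moved. Handing in.

```bash
python3 -c "
from bench import env
print(env.sign_off())"
```

```text
the job is handed in; nothing more can be done
None
```

The bookend is all the way back at the end stop and the release pad has sprung up again. I pressed the pad about 9 mm down with the shut fingertips, at about 6 N. I held it down while pushing the bookend to the stop, then lifted straight off and moved away. It took about 12.4 s of the 32 s allowed.

- **End stop:** for the last few millimetres the finger slid over the pad. It then met the thumb wall and the push rose to about 22 N, which shows the bookend was against the stop.
- **Final pictures:** the carriage sits against the stop and the pad stands up as it did at the start. By eye, the kit boxes, glue bottle, paint jar and nippers have not moved. The wrist force was about zero, so the arm is touching nothing.
- **Readings that disagreed:** the first two-view fix of the pad's centre was off by about 7 mm between cameras. I used the pad corners and the thumb wall instead, which agreed to within about 4 mm. While sliding, the wrist force did not show the roughly 2 N drag I expected, so I judged that part from the pictures.

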